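# Find the full polish jar by its weight

## Task

Of the three identical white polish jars with black lids, one is full and the other two are part used: heft them to find the heaviest. Stand the two lighter jars upright in the shallow blue tray and let go of them, then pick up the heaviest and finish while still holding it upright and still in the gripper, its foot at least 15 cm above the bench. Set jars down rather than drop them, do not knock any over, and leave everything else on the bench where it is.

Things in the scene. Friction and masses are not known exactly. Their poses are not given: they have to be found in the camera images.
- jar_a_center (a point): one of three jars that look exactly alike: white jar with a black screw lid (fixed shut), body 55 mm across and 54 mm high, lid 53 mm across, 68 mm high in all. One of the three is at least 200 g heavier than each of the others; which one cannot be seen. Each weighs between 0.1 and 0.75 kg. This point is the jar's centre, half-way up (34 mm above its foot); z is its axis, up
- jar_b_center (a point): one of three jars that look exactly alike: white jar with a black screw lid (fixed shut), body 55 mm across and 54 mm high, lid 53 mm across, 68 mm high in all. One of the three is at least 200 g heavier than each of the others; which one cannot be seen. Each weighs between 0.1 and 0.75 kg. This point is the jar's centre, half-way up (34 mm above its foot); z is its axis, up
- jar_c_center (a point): one of three jars that look exactly alike: white jar with a black screw lid (fixed shut), body 55 mm across and 54 mm high, lid 53 mm across, 68 mm high in all. One of the three is at least 200 g heavier than each of the others; which one cannot be seen. Each weighs between 0.1 and 0.75 kg. This point is the jar's centre, half-way up (34 mm above its foot); z is its axis, up
- tray: shallow open tray painted blue, with a small brass plate on the robot side, fixed to the bench, 142 mm (its x) by 232 mm (its y), inner floor 130 x 220 mm, floor 6 mm above the bench, rim 16 mm above the bench, walls 6 mm; origin under its centre on the bench, its long side along its y; two or even three jars fit side by side along y
- blue_lid_jar: brown jar with a blue lid, 55 mm across, 68 mm high: a bystander; origin under its centre
- dropper: amber dropper bottle, 34 mm across, 102 mm high: a bystander; origin under its centre
- rough_stone: tan rough stone, 44x52x36 mm: a bystander; origin under its centre
- pen: black and white marker pen, 135 mm long, 16 mm thick, lying near the front edge of the bench: a bystander; origin under its middle
- white_pot: white open pot, 116 mm across, 146 mm high, at the left: a bystander; origin under its centre
- brush: wooden scrub brush, 54x153x49 mm, at the right: a bystander; origin under its centre
Not all that is in view belongs to the job. What is shaped like the part that bears jar_a_center but yellow is not meant.

How it is judged:
By the outcome, as a careful person would: the job done as asked, in the order asked, and still so for the second after the job is handed in, while the arm keeps its last pose, push and grip.
It also fails if it takes over 72 s, if anything falls off the work surface, if the arm or the gripper's body presses on something with over 40 N, if the wrist force passes 120 N, or if a joint passes its speed limit or range.

## Robot

A 6-joint arm with a two-finger parallel gripper is mounted at the origin on a cart in front of the work surface, level with it; the furniture and walls round the work are solid. World frame = base frame: x ahead of the robot, y to its left, z up, the work surface at z = 0. Lengths are in m, angles in degrees, forces in N, time in s.
With the tool pointing down it reaches from about 0.25 to 0.725 m from the base axis. Payload 9.7 kg.
Tool frame: the origin (TCP) lies midway between the tips of the shut fingers; the grasp point (between the pads) lies bot.hold_point_z behind it (bot.hold_point_z is the distance from the TCP to the grasp point, in m); z points along the fingers, y is the line along which they close (so a half turn about z gives the same grasp; the last joint's range is limited). The gripper opens to 85 mm and grips with 20 to 120 N. Pads are 22 mm wide; open, the fingers measure 114 mm over their backs; the gripper's body (76 mm by 85 mm) begins 54 mm behind the grasp point. The pads swing forward as they close: fully open they stand 13 mm farther back than shut.
Start: joints at [63.255, 4.979, 10.078, 95.1, 0, 90], TCP at [0.248, 0.491, 0.231] pointing down, gripper open.
Joint ranges: [-179.16, 179.16], [-48.56, 103.87], [-65.8, 70.77], [-126.05, 130.52], [-82.76, 87.17], [-180, 180]. Speed limits (degrees/s): [127.2, 127.2, 147.25, 180, 180, 180].

## Interface

Orientations are given as [roll, pitch, yaw] about the fixed x, y, z axes, in that order (R = Rz(yaw) Ry(pitch) Rx(roll)).
In Python, from workcell import bot, camera, camera_model, ticket gives the robot as it stands.
- The arm moves only by the tool send_rows, never from a script. Its argument "targets" is text: rows parted by semicolons, each of 5 numbers parted by spaces: the shift along the tool's x, y, z in mm, then the turn about the tool's z in degrees, then the closure in counts, from 0 (fully open) to 255 (shut). A call has 1 to 20 rows; each row is the pose to reach, as a shift and turn from the pose commanded when the call began, along the tool's axes at that moment; what a row does not reach only later rows make up. A row lasts 1/8 s, in which the tool goes at most 62.5 mm and 10.7 degrees, less where a joint would pass 70% of its speed; a pose out of reach is approached as far as the arm can. A call with a gripper value outside its range is refused whole. The fingers move at their own pace and stop on an object; "newtons" is the grip in N (left out, the last holds). Time passes only in rows, so rows that repeat a pose let the fingers close. It gives the time, the measured TCP pose, the force, the opening and the grip force at its end, in the units of the state.
- bot.get_obs(): the state, without advancing time (a new reading comes with each control period).
- camera(name): name is "scene" or "top" or "wrist"; returns the picture (400x640x3 uint8, blue, green, red); there is no depth.
- camera_model(name): a dict with "K" (3x3 intrinsics, pixels), "dist_coeffs" ([k1, k2, p1, p2, k3] as OpenCV has them; the pictures are not rectified), "pose" (4x4, takes a point from camera to world coordinates); the wrist camera has in their place "T_tool_cam" (4x4, takes a point from camera to tool coordinates, whose origin is the TCP and whose axes are the flange's). Camera axes: x right, y down, z forward; pixel columns grow to the right and rows downward; lengths in m; the calibration is good to about 2 mm. A picture is of the moment at which its call begins: read the wrist's pose just before it. camera_model takes no time and is no camera call.
- ticket.job_done(): hands the job in; it is judged then, once.
The state is a dict: "time": time; "q": joint angles; "qd": joint speeds; "joint_efforts": joint torques, N m; "ee_pos": TCP position; "tcp_rot": TCP orientation; "wrist_force": force on the tool from outside, world axes, zero at the start; "torque": the same for the moment, N m; "opening": finger opening in m; "grasp_force": force on a finger pad.
Only numpy, scipy, OpenCV 4.12 (cv2) and the standard library are available. Lean on these libraries where they do the work, as an engineer would, in place of code of your own. Each camera call takes 0.05 s, during which the arm holds its last target. There are 200 camera calls.

## Working session

There is one attempt and no reset: what is moved stays moved. The work goes in short steps, Python scripts to look and compute and a tool call to move; the robot and the scene stay as the last step left them, time stands still between calls to the robot, and variables do not carry over. Pictures are saved under pics/ and viewed, at most 10 in all, crops included, and the job is handed in when it is done.

Besides the shell and the picture viewer there is one more tool, called by a JSON object that holds its "api" and its "payload". send_rows: Moves the arm, as the interface text tells. Its arguments: {"type":"object","properties":{"targets":{"type":"string"},"newtons":{"type":"number"}},"required":["targets"]}

```bash
mkdir -p pics
python3 - <<'E'
from workcell import bot,camera,camera_model
import cv2,numpy as np
o=bot.get_obs();print({k:np.round(v,3).tolist() for k,v in o.items()},bot.hold_point_z)
for n in("scene","top"):
    cv2.imwrite(f"pics/{n}0.png",camera(n));m=camera_model(n);print(n,np.round(m["pose"],3).tolist(),np.round(m["K"],1).tolist(),m["dist_coeffs"])
E
```

```text
{'time': 0.0, 'q': [63.253, 5.01, 10.035, 95.097, 0.001, 90.001], 'qd': [-0.004, -0.048, 0.029, 0.003, -0.01, -0.069], 'joint_efforts': [0.0, -52.039, 46.481, 0.016, 0.0, 0.0], 'ee_pos': [0.247, 0.491, 0.231], 'tcp_rot': [-179.928, -0.001, 153.252], 'wrist_force': [-1.113, 0.308, 1.212], 'torque': [-0.0, -0.055, 0.011], 'grasp_force': 0.0, 'opening': 0.085} 0.0187
scene [[-0.853, -0.252, 0.457, -0.001], [-0.522, 0.406, -0.75, 0.986], [0.004, -0.878, -0.478, 0.679], [0.0, 0.0, 0.0, 1.0]] [[409.7, 0.0, 323.4], [0.0, 409.7, 208.0], [0.0, 0.0, 1.0]] [-0.10469862  0.          0.          0.          0.        ]
top [[-0.171, -0.852, 0.495, -0.318], [-0.985, 0.141, -0.098, 0.178], [0.014, -0.504, -0.863, 1.606], [0.0, 0.0, 0.0, 1.0]] [[518.1, 0.0, 325.1], [0.0, 518.1, 195.4], [0.0, 0.0, 1.0]] [-0.07817817  0.          0.          0.          0.        ]
```

View pics/top0.png

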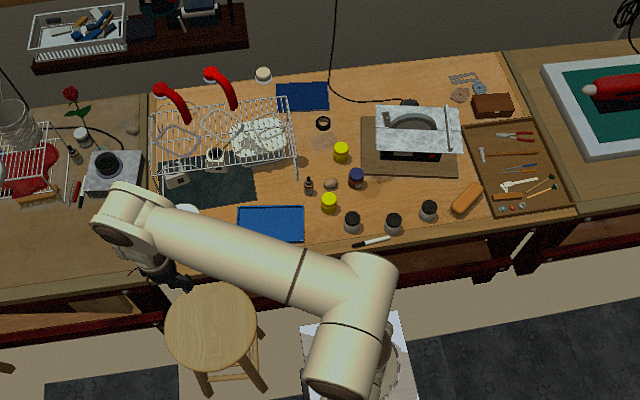

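View pics/scene0.png

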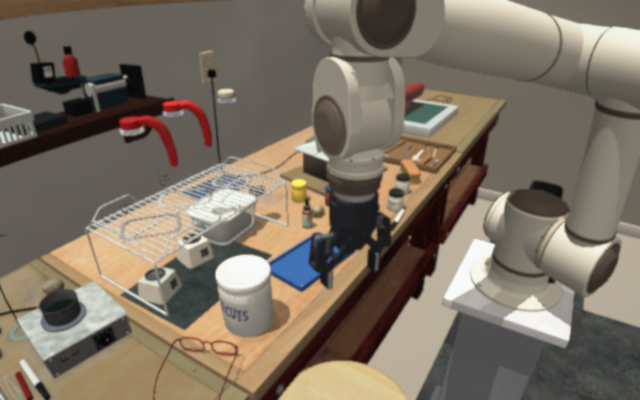

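The top view shows the three black lids near (352,218), (394,220) and (428,207), and the blue tray at about (271,223). The pen is at (370,242), a yellow jar at (329,202), and the dropper at (308,186).

```bash
cat > h.py <<'E'
import cv2,numpy as np
from workcell import bot,camera,camera_model
def ray(n,px,z):
    m=camera_model(n)
    if "pose" in m: P=np.array(m["pose"])
    else:
        from scipy.spatial.transform import Rotation as R
        o=bot.get_obs();T=np.eye(4);T[:3,:3]=R.from_euler('xyz',o["tcp_rot"],degrees=True).as_matrix();T[:3,3]=o["ee_pos"];P=T@np.array(m["T_tool_cam"])
    u=cv2.undistortPoints(np.array(px,float).reshape(-1,1,2),np.array(m["K"]),np.array(m["dist_coeffs"])).reshape(-1,2)
    d=np.c_[u,np.ones(len(u))]@P[:3,:3].T
    return P[:3,3]+d*((z-P[2,3])/d[:,2])[:,None]
def blobs(mask,amin):
    cs,_=cv2.findContours(mask.astype(np.uint8),cv2.RETR_EXTERNAL,cv2.CHAIN_APPROX_NONE)
    return [c for c in cs if cv2.contourArea(c)>amin]
E
python3 - <<'E'
from h import *
im=cv2.imread("pics/top0.png");h=cv2.cvtColor(im,cv2.COLOR_BGR2HSV)
def roi(m,x0,x1,y0,y1):
    r=np.zeros_like(m);r[y0:y1,x0:x1]=m[y0:y1,x0:x1];return r
bl=roi(im.max(2)<60,335,445,195,245)
for c in blobs(bl,20):
    (e,_,_)=cv2.fitEllipse(c);print("lid",np.round(e,1),cv2.boundingRect(c),cv2.contourArea(c),ray("top",[e],.064).round(3))
b=roi((h[...,0]>100)&(h[...,0]<125)&(h[...,1]>150),225,315,195,250)
for c in blobs(b,200):
    r=cv2.minAreaRect(c);ap=cv2.approxPolyDP(c,4,True)
    print("tray",ray("top",ap.reshape(-1,2),.012).round(3).tolist(), ap.reshape(-1,2).tolist())
for nm,p,z in[("yel",(329,198),.068),("drop",(308,180),.1),("yel2",(341,147),.068),("bluelid",(357,175),.068),("penL",(353,246),.01),("penR",(388,238),.01),("stone",(331,182),.03),("brush",(466,197),.049)]:print(nm,ray("top",[p],z).round(3))
cv2.imwrite("pics/crop.png",cv2.resize(im[160:260,220:490],None,fx=2.9,fy=2.9,interpolation=cv2.INTER_CUBIC))
E
```

```text
lid [439.1 240.8] (397, 237, 48, 8) 153.5 [[ 0.333 -0.339  0.064]]
lid [393.4 220.1] (386, 213, 16, 15) 164.5 [[ 0.434 -0.208  0.064]]
lid [352.  218.4] (345, 211, 15, 15) 161.5 [[ 0.463 -0.072  0.064]]
lid [429.  206.9] (422, 200, 15, 15) 158.0 [[ 0.463 -0.341  0.064]]
tray [[0.599, 0.307, 0.012], [0.533, 0.316, 0.012], [0.429, 0.105, 0.012], [0.571, 0.084, 0.012]] [[238, 207], [237, 224], [302, 242], [302, 205]]
yel [[ 0.551 -0.008  0.068]]
drop [[0.615 0.054 0.1  ]]
yel2 [[ 0.755 -0.089  0.068]]
bluelid [[ 0.628 -0.122  0.068]]
penL [[ 0.387 -0.063  0.01 ]]
penR [[ 0.396 -0.187  0.01 ]]
stone [[ 0.637 -0.032  0.03 ]]
brush [[ 0.488 -0.486  0.049]]
```

View pics/crop.png

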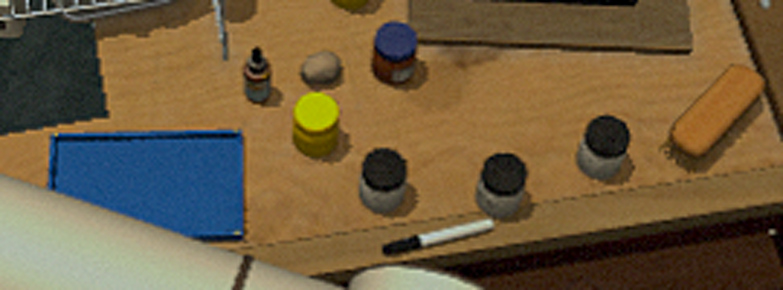

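The crop confirms three black-lidded white jars in a row. The pen lies in front of the left two, and the tray is clear. I'm moving above the jars to refine their positions with the wrist camera.

{"api": "send_rows", "payload": {"targets": "-483 -530 -50 -26.75 0;-483 -530 -50 -26.75 0;-483 -530 -50 -26.75 0;-483 -530 -50 -26.75 0;-483 -530 -50 -26.75 0;-483 -530 -50 -26.75 0;-483 -530 -50 -26.75 0;-483 -530 -50 -26.75 0;-483 -530 -50 -26.75 0;-483 -530 -50 -26.75 0;-483 -530 -50 -26.75 0;-483 -530 -50 -26.75 0;-483 -530 -50 -26.75 0;-483 -530 -50 -26.75 0;-483 -530 -50 -26.75 0"}}

```text
time: 1.98
ee_pos: [0.4402, -0.1986, 0.2815]
tcp_rot: [180.0, 0.0, -179.9]
wrist_force: [0.7, -0.6, 0.8]
opening: 0.0855
grasp_force: 0.0
```

Run:
```python
from h import *
o=bot.get_obs();print({k:np.round(o[k],3).tolist() for k in("time","q","ee_pos","tcp_rot","wrist_force")})
m=camera_model("wrist");print(np.round(m["T_tool_cam"],3).tolist(),np.round(m["K"],0).tolist())
cv2.imwrite("pics/w1.png",camera("wrist"));cv2.imwrite("pics/top1.png",camera("top"))
```

```text
{'time': 1.975, 'q': [-24.285, -2.783, 7.844, 100.616, 0.006, -24.358], 'ee_pos': [0.44, -0.199, 0.281], 'tcp_rot': [179.999, 0.013, -179.927], 'wrist_force': [0.721, -0.604, 0.801]}
[[0.001, -0.961, -0.276, 0.071], [1.0, 0.0, 0.001, 0.0], [-0.001, -0.276, 0.961, -0.142], [0.0, 0.0, 0.0, 1.0]] [[295.0, 0.0, 317.0], [0.0, 295.0, 200.0], [0.0, 0.0, 1.0]]
```

View pics/w1.png

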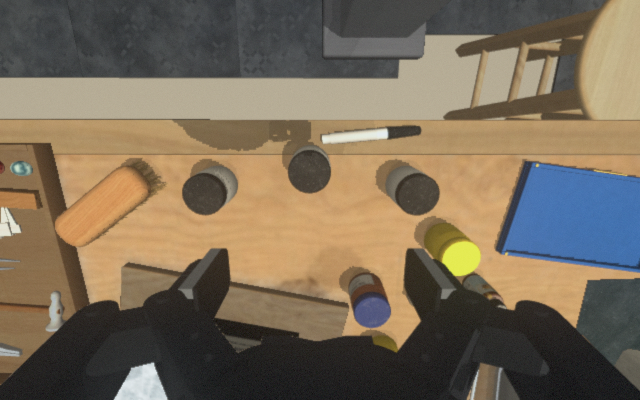

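The wrist view shows the lids near (205,193) for C, (309,171) for B and (414,189) for A. The tray's left end is at about x=500–535, with its near corner at (530,163) and far corner at (500,250).

Run:
```python
from h import *
im=cv2.imread("pics/w1.png")
for nm,(x,y) in dict(C=(205,193),B=(309,171),A=(416,191)).items():
    s=36;m=np.zeros(im.shape[:2],bool);m[y-s:y+s,x-s:x+s]=(im.max(2)<75)[y-s:y+s,x-s:x+s]
    if nm!="C": m[:146]=0
    for c in blobs(cv2.morphologyEx(m.astype(np.uint8),cv2.MORPH_OPEN,np.ones((5,5))),300):
        e=cv2.fitEllipse(c);print(nm,np.round(e[0],1),np.round(e[1],1),ray("wrist",[e[0]],.066).round(4))
im=cv2.imread("pics/top1.png");h=cv2.cvtColor(im,cv2.COLOR_BGR2HSV)
b=((h[...,0]>100)&(h[...,0]<125)&(h[...,1]>150));r=np.zeros_like(b);r[195:250,225:315]=b[195:250,225:315]
for c in blobs(r,200):
    ap=cv2.approxPolyDP(c,4,True).reshape(-1,2);print(ap.tolist(),ray("top",ap,.014).round(3).tolist())
print(ray("wrist",[(530,163),(500,250)],.016).round(3))
```

```text
C [208.3 185.4] [21.7 36.5] [[ 0.4532 -0.3325  0.066 ]]
[[302, 205], [238, 207], [236, 243], [301, 242]] [[0.569, 0.084, 0.014], [0.598, 0.307, 0.014], [0.46, 0.326, 0.014], [0.428, 0.108, 0.014]]
[[0.432 0.098 0.016]
 [0.564 0.079 0.016]]
```

Run:
```python
from h import *
im=cv2.imread("pics/w1.png");g=cv2.GaussianBlur(im,(5,5),0)
for nm,(x,y) in dict(C=(205,193),B=(309,171),A=(416,191)).items():
    print(nm,g[y,x],ray("wrist",[(x,y)],.068).round(4))
    s=36;m=np.zeros(im.shape[:2],np.uint8);d=(g.max(2)<78)
    m[y-s:y+s,x-s:x+s]=d[y-s:y+s,x-s:x+s]
    for c in blobs(cv2.morphologyEx(cv2.morphologyEx(m,cv2.MORPH_CLOSE,np.ones((7,7))),cv2.MORPH_OPEN,np.ones((9,9))),300):
        e=cv2.minEnclosingCircle(c);q=cv2.fitEllipse(c);print(np.round(e[0],1),round(e[1],1),np.round(q[0],1),np.round(q[1],1),ray("wrist",[q[0]],.067).round(4))
cv2.imwrite("pics/w1c.png",cv2.resize(im[140:230,170:450],None,fx=2.8,fy=2.8))
```

```text
C [55 65 73] [[ 0.4624 -0.3368  0.068 ]]
[204.7 191.9] 20.9 [204.6 192.5] [37.4 40.5] [[ 0.462  -0.3376  0.067 ]]
B [64 74 81] [[ 0.4345 -0.2074  0.068 ]]
[309. 170.] 20.0 [308.7 169.8] [37.3 38.8] [[ 0.4331 -0.2078  0.067 ]]
A [58 69 76] [[ 0.4593 -0.0748  0.068 ]]
[415.3 193.3] 20.1 [413.2 193.9] [33.  39.4] [[ 0.4633 -0.0776  0.067 ]]
```

View pics/w1c.png

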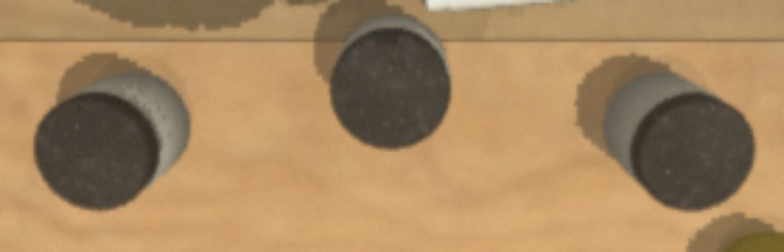

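Jar positions agree between the views: A (0.463,-0.073), B (0.434,-0.2075), C (0.463,-0.338). I'm grasping A first.

{"api": "send_rows", "payload": {"targets": "-23 126 60 0 0;-23 126 60 0 0;-23 126 120 0 0;-23 126 170 0 0;-23 126 210 0 0;-23 126 240 0 0;-23 126 255 0 0;-23 126 264 0 0;-23 126 264 0 0;-23 126 264 0 255;-23 126 264 0 255;-23 126 264 0 255;-23 126 264 0 255;-23 126 264 0 255;-23 126 264 0 255;-23 126 264 0 255;-23 126 264 0 255;-23 126 264 0 255", "newtons": 60}}

```text
time: 4.32
ee_pos: [0.464, -0.0733, 0.0186]
tcp_rot: [180.0, 0.1, -180.0]
wrist_force: [-1.5, 2.1, 6.8]
opening: 0.0518
grasp_force: 62.8
```

{"api": "send_rows", "payload": {"targets": "0 0 -10 0 255;0 0 -30 0 255;0 0 -50 0 255;0 0 -60 0 255;0 0 -60 0 255;0 0 -60 0 255;0 0 -60 0 255;0 0 -60 0 255"}}

```text
time: 5.32
ee_pos: [0.4631, -0.0735, 0.0768]
tcp_rot: [180.0, -0.0, -180.0]
wrist_force: [-0.2, -0.2, -2.7]
opening: 0.0518
grasp_force: 63.0
```

Run:
```python
from h import *
a=[]
for i in range(6):
    cv2.imwrite("pics/wA.png",camera("wrist"));o=bot.get_obs();a.append(np.r_[o["wrist_force"],o["torque"],o["joint_efforts"][1:4],o["opening"]])
print(np.round(a,3).tolist())
```

```text
[[-0.787, -0.02, -2.08, -0.047, 0.02, -0.01, -40.521, 47.532, 0.003, 0.052], [0.533, 0.805, -3.302, -0.028, -0.003, 0.063, -40.509, 47.532, 0.002, 0.052], [-0.37, 0.473, -1.475, 0.026, -0.027, 0.027, -40.507, 47.54, 0.001, 0.052], [-0.865, 0.16, -1.93, -0.003, 0.047, 0.006, -40.51, 47.552, -0.001, 0.052], [0.661, -0.538, -1.49, -0.02, -0.007, -0.027, -40.517, 47.565, -0.002, 0.052], [-0.209, 0.238, -2.09, 0.018, 0.066, -0.008, -40.524, 47.577, -0.002, 0.052]]
```

View pics/wA.png

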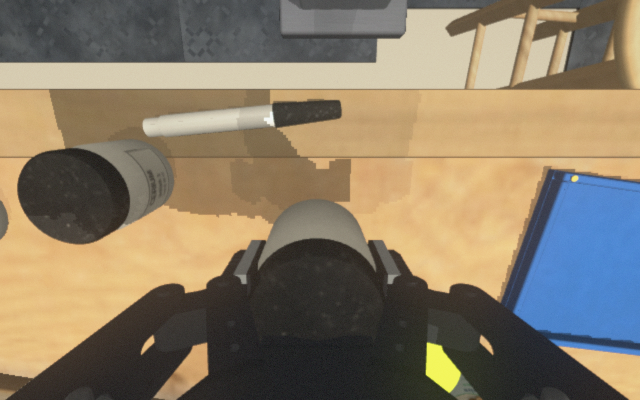

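The wrist view shows A hanging upright between the pads. It reads about 2.1 N, or roughly 0.2 kg, so it is almost certainly one of the light jars. I'm putting it in the left half of the tray.

{"api": "send_rows", "payload": {"targets": "0 15 -25 0 255;-8 50 -45 0 255;-16 100 -45 0 255;-26 150 -45 0 255;-36 200 -45 0 255;-44 250 -45 0 255;-52 300 -45 0 255;-57 322 -35 0 255;-57 328 -10 0 255;-57 328 15 0 255;-57 328 32 0 255;-57 328 42 0 255;-57 328 47 0 255;-57 328 50 0 255;-57 328 51 0 255;-57 328 52 0 255;-57 328 52 0 255"}}

```text
time: 7.75
ee_pos: [0.5204, 0.2546, 0.0255]
tcp_rot: [180.0, 0.0, -180.0]
wrist_force: [-0.4, 0.0, -1.4]
opening: 0.0518
grasp_force: 63.4
```

Not touching yet (still −1.4 N), so I lower it a little more.

{"api": "send_rows", "payload": {"targets": "0 0 1 0 255;0 0 1 0 255;0 0 1.5 0 255;0 0 1.5 0 255"}}

```text
time: 8.25
ee_pos: [0.5205, 0.2546, 0.0247]
tcp_rot: [180.0, 0.0, -180.0]
wrist_force: [-1.6, -1.6, 6.5]
opening: 0.0517
grasp_force: 64.2
```

{"api": "send_rows", "payload": {"targets": "0 0 0 0 0;0 0 0 0 0;0 0 0 0 0;0 0 0 0 0;0 0 -10 0 0;0 0 -40 0 0;0 0 -90 0 0;0 -20 -130 0 0;11 -62 -130 0 0;22 -124 -130 0 0;34 -186 -130 0 0;45 -248 -130 0 0;57 -310 -130 0 0;69 -372 -130 0 0;80 -430 -130 0 0;86 -462 -130 0 0;86 -462 -130 0 0;86 -462 -130 0 0"}}

```text
time: 10.5
ee_pos: [0.4344, -0.2073, 0.1543]
tcp_rot: [180.0, 0.0, 180.0]
wrist_force: [0.1, 0.3, -0.8]
opening: 0.0856
grasp_force: 0.0
```

Run:
```python
from h import *
o=bot.get_obs();print(o["opening"],o["ee_pos"],o["wrist_force"],np.round(o["joint_efforts"],2))
im=camera("wrist");cv2.imwrite("pics/w2.png",im);im=camera("top");cv2.imwrite("pics/top2.png",cv2.resize(im[150:260,210:490],None,fx=2.8,fy=2.8))
```

```text
0.08558864712878946 [ 0.43441129 -0.20726544  0.15426243] [ 0.08370429  0.25815455 -0.7903304 ] [-1.180e+00 -4.099e+01  4.719e+01 -3.000e-02 -4.000e-02 -3.000e-02]
```

View pics/w2.png

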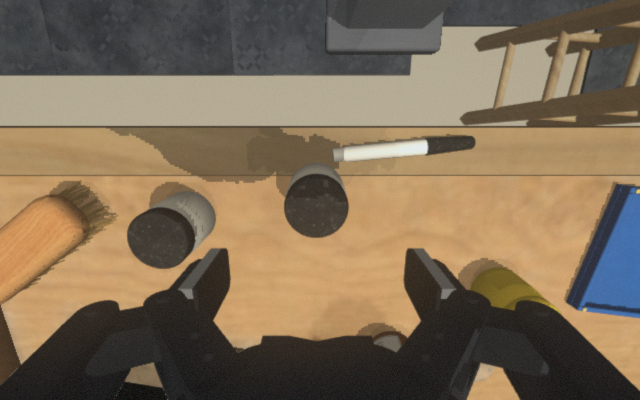

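B's lid is centred between the fingers at (317,205), and the pen end at (338,155) stays clear. I'm descending, gripping and hefting.

{"api": "send_rows", "payload": {"targets": "0 0 40 0 0;0 0 85 0 0;0 0 115 0 0;0 0 130 0 0;0 0 136 0 0;0 0 136 0 0;0 0 136 0 255;0 0 136 0 255;0 0 136 0 255;0 0 136 0 255;0 0 136 0 255;0 0 136 0 255;0 0 136 0 255;0 0 126 0 255;0 0 106 0 255;0 0 86 0 255;0 0 76 0 255;0 0 76 0 255;0 0 76 0 255;0 0 76 0 255"}}

```text
time: 13.1
ee_pos: [0.4339, -0.2073, 0.077]
tcp_rot: [180.0, -0.1, -180.0]
wrist_force: [-0.3, 0.3, -2.7]
opening: 0.0525
grasp_force: 63.3
```

```bash
cat > wt.py <<'E'
from h import *
a=[]
for i in range(8):
    camera("top");o=bot.get_obs();a.append(o["wrist_force"])
print(np.mean(a,0).round(2),np.std(a,0).round(2),o["opening"],o["ee_pos"])
E
python3 wt.py
```

```text
[ 0.06 -0.25 -1.77] [0.5  0.42 0.43] 0.05254266293311621 [ 0.43431791 -0.2075096   0.07773758]
```

B also reads about 0.18 kg, so C is the heavy one. B goes to the right half of the tray.

{"api": "send_rows", "payload": {"targets": "0 10 -25 0 255;-8 45 -45 0 255;-18 95 -45 0 255;-28 150 -45 0 255;-40 205 -45 0 255;-50 260 -45 0 255;-60 310 -45 0 255;-68 345 -45 0 255;-72 361 -35 0 255;-72 363 -10 0 255;-72 363 15 0 255;-72 363 32 0 255;-72 363 42 0 255;-72 363 48 0 255;-72 363 51 0 255;-72 363 52.5 0 255;-72 363 53 0 255;-72 363 53 0 255"}}

```text
time: 15.75
ee_pos: [0.5065, 0.1556, 0.0251]
tcp_rot: [180.0, 0.0, -180.0]
wrist_force: [-0.1, -0.3, 0.7]
opening: 0.0525
grasp_force: 63.6
```

{"api": "send_rows", "payload": {"targets": "0 0 0.8 0 255;0 0 0.8 0 255;0 0 0.8 0 0;0 0 0.8 0 0;0 0 0.8 0 0;0 0 0.8 0 0;0 0 -10 0 0;0 0 -40 0 0;0 0 -90 0 0;0 -20 -130 0 0;8 -80 -130 0 0;14 -140 -130 0 0;20 -200 -130 0 0;26 -260 -130 0 0;31 -320 -130 0 0;36 -380 -130 0 0;40 -440 -130 0 0;43 -493 -130 0 0;43 -493 -130 0 0;43 -493 -130 0 0"}}

```text
time: 18.25
ee_pos: [0.4632, -0.3373, 0.1551]
tcp_rot: [180.0, 0.0, 180.0]
wrist_force: [0.1, 0.2, -0.8]
opening: 0.085
grasp_force: 0.0
```

Run:
```python
from h import *
o=bot.get_obs();print(o["ee_pos"],o["wrist_force"])
w=camera("wrist");t=camera("top")[150:260,210:490];t=cv2.resize(t,(640,251))
cv2.imwrite("pics/m3.png",np.vstack([w[100:],t]))
```

```text
[ 0.46323626 -0.33734364  0.15513017] [ 0.12840851  0.21713086 -0.76057273]
```

View pics/m3.png

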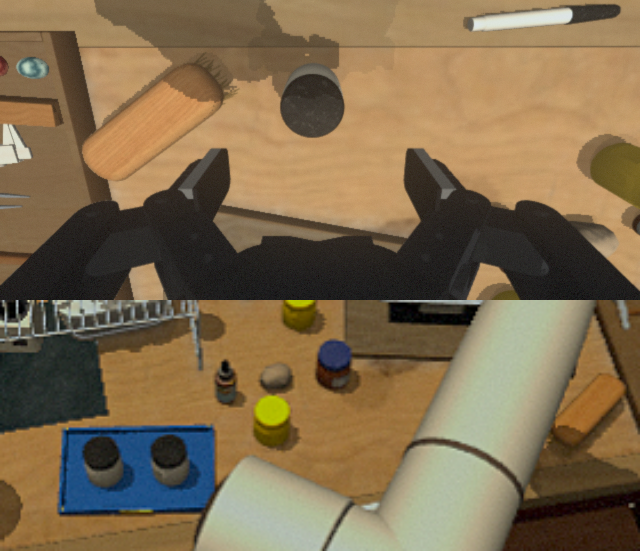

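The two light jars stand upright in the tray (lower half, lids at (103,452) and (170,450)). C's lid is at (312,200), slightly left of centre, so I shift 3 mm and grasp it.

{"api": "send_rows", "payload": {"targets": "0 -3 40 0 0;0 -3 85 0 0;0 -3 115 0 0;0 -3 130 0 0;0 -3 137 0 0;0 -3 137 0 0;0 -3 137 0 255;0 -3 137 0 255;0 -3 137 0 255;0 -3 137 0 255;0 -3 137 0 255;0 -3 137 0 255;0 -3 137 0 255;0 -3 127 0 255;0 -3 107 0 255;0 -3 87 0 255;0 -3 77 0 255;0 -3 77 0 255;0 -3 77 0 255;0 -3 77 0 255"}}

```text
time: 20.85
ee_pos: [0.4629, -0.3402, 0.0768]
tcp_rot: [179.9, -0.1, -180.0]
wrist_force: [0.4, -0.7, -6.1]
opening: 0.0524
grasp_force: 64.7
```

```bash
python3 wt.py
```

```text
[ 0.    0.12 -6.79] [0.34 0.36 0.38] 0.05291639277877423 [ 0.46334011 -0.34047711  0.07774635]
```

C reads 6.8 N (about 0.69 kg), so it is the full jar. I'm raising it until its foot is about 20 cm up.

{"api": "send_rows", "payload": {"targets": "0 0 -15 0 255;0 0 -40 0 255;0 0 -70 0 255;0 0 -100 0 255;0 0 -125 0 255;0 0 -140 0 255;0 0 -145 0 255;0 0 -145 0 255;0 0 -145 0 255;0 0 -145 0 255;0 0 -145 0 255;0 0 -145 0 255", "newtons": 70}}

```text
time: 22.75
ee_pos: [0.4633, -0.3405, 0.2227]
tcp_rot: [180.0, -0.0, -180.0]
wrist_force: [-0.3, 0.5, -5.9]
opening: 0.0522
grasp_force: 76.8
```

```bash
python3 wt.py
python3 - <<'E'
from h import *
w=camera("wrist");t=camera("top")[150:260,210:490];t=cv2.resize(t,(640,251))
cv2.imwrite("pics/m4.png",np.vstack([w[100:],t]))
E
```

```text
[-0.19  0.03 -6.58] [0.3  0.32 0.29] 0.05217676305981701 [ 0.46332238 -0.34051478  0.22276668]
```

View pics/m4.png

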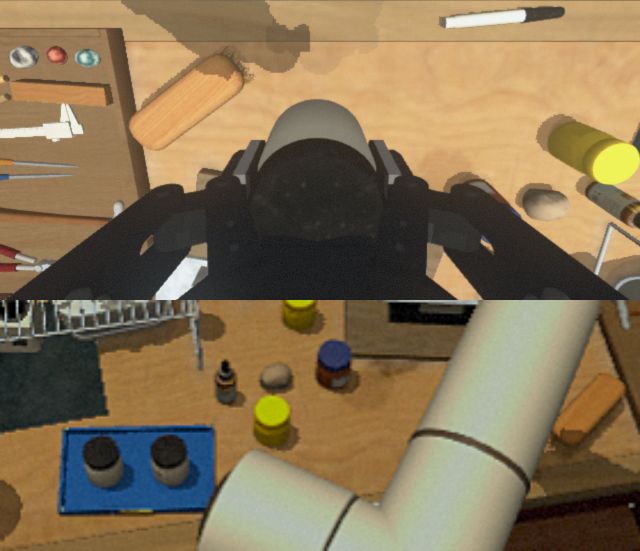

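The full jar hangs upright in the gripper with its foot at about 0.20 m. The two light jars stand in the tray and nothing else has moved.

```bash
python3 -c "
from workcell import ticket
print(ticket.job_done())"
```

```text
the job is handed in; nothing more can be done
None
```

The job is handed in: the two lighter jars (each about 0.2 kg) stand upright in the tray, and the heaviest (about 0.69 kg) is held upright and still, its foot about 20 cm above the bench.

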